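# Shut the thermal cycler and start it

### The arm

A 6-joint arm with a two-finger parallel gripper is mounted at the origin on the work surface. World frame = base frame: x ahead of the robot, y to its left, z up, the work surface at z = 0. Lengths are in mm, angles in rad, forces in N, time in s.
With the tool pointing down it reaches from about 300 to 850 mm from the base axis. Payload 4.2 kg.
Tool frame: the origin (TCP) lies midway between the tips of the shut fingers; the grasp point (between the pads) lies grip_depth behind it (grip_depth is the distance from the TCP to the grasp point, in mm); x points along the fingers, y is the direction in which the jaws open and shut, and the axes are right-handed (so a half turn about x gives the same grasp; the last joint's range is limited). The gripper opens to 91 mm and grips with 3 to 60 N. Pads are 32 mm wide; open, the fingers measure 118 mm over their backs; the gripper's body (76 mm by 178 mm) begins 60 mm behind the grasp point.
Start: joints at [-1.25, 0.32, 1.565, -0, 1.257, -0.02], TCP at [192.192, -541.946, 213.976] pointing down, gripper open.
Joint ranges: [-3.11, 3.11], [-0.84, 2.01], [0.21, 2.61], [-1.34, 4.49], [0.05, 2.63], [-2.56, 2.56]. Speed limits (rad/s): [2.57, 2.57, 3.14, 3.14, 3.14, 3.14].

### API

Orientations are given as a unit quaternion [x, y, z, w].
In Python, from bench import get_state, capture, camera_info, sign_off, grip_depth gives the robot as it stands.
- The arm moves only by the tool play_rows, never from a script. Its argument "motion" is one flat list of numbers, 6 for each row, row after row: the shift along the world's x, y, z in mm, then the turn, a rotation vector about the world's x, y, z in units of 5 degrees (1.0 is 5 degrees). A call has 1 to 10 rows; each row is the pose to reach, as a shift and turn from the pose commanded when the call began; what a row does not reach only later rows make up. A row lasts 1/10 s, in which the tool goes at most 50 mm and 8.59 degrees, less where a joint would pass 70% of its speed; a pose out of reach is approached as far as the arm can. A call with a gripper value outside its range is refused whole. "fingers" is the opening, from 0 (shut) to 1 (fully open), set as the call begins (left out, the last holds). The fingers move at their own pace and stop on an object; the grip force is fixed at half the most. Time passes only in rows, so rows that repeat a pose let the fingers close. It gives the time, the measured TCP pose, the force and the opening at its end, in the units of the state.
- get_state(): the state, without advancing time (a new reading comes with each control period).
- capture(name): name is "side" or "top" or "wrist"; returns the picture (384x512x3 uint8, blue, green, red); there is no depth.
- camera_info(name): a dict with "vfov" (degrees; the focal length in pixels is half the picture's height over the tangent of half this angle, whatever the lens; pixels are square), "cx", "cy" (the principal point, pixels), "rvec" (rotation vector, rad) and "tvec" (3), from world to camera coordinates, as OpenCV has them; the wrist camera has in their place "mount" (4x4, takes a point from camera to tool coordinates, whose origin is the TCP and whose axes are the tool frame's). Camera axes: x right, y down, z forward; pixel columns grow to the right and rows downward; lengths in mm; the calibration is good to about 2 mm. A picture is of the moment at which its call begins: read the wrist's pose just before it. camera_info takes no time and is no camera call.
- sign_off(): hands the job in, once; it reports no verdict.
The state is a dict: "t": time; "q": joint angles; "joint_velocities": joint speeds; "joint_torque": joint torques, N m; "position": TCP position; "orientation": TCP orientation; "contact_force": force on the tool from outside, world axes, zero at the start; "torque": the same for the moment, N m; "opening": finger opening in mm.
Only numpy, scipy, OpenCV 4.12 (cv2) and the standard library are available. Lean on these libraries where they do the work, as an engineer would, in place of code of your own. Each camera call takes 0.05 s, during which the arm holds its last target. There are 200 camera calls.

### The job

Start the run on the thermal cycler: gently push its open lid down until it is fully shut, without slamming it, and only then press the green start key all the way in with the fingertips and let it spring back. Do not press the yellow or red key, do not lift the lid wide open, and leave everything else on the bench where it stands.

Things in the scene. Friction and masses are not known exactly. Their poses are not given: they have to be found in the camera images.
- cycler: white compact thermal cycler fixed to the bench, 250 mm deep (its x), 200 mm wide (its y); origin at the centre of its underside. Its x axis points level away from the panel towards the lid hinge, z up. The front 95 mm is a control deck 90 mm high carrying three round keys in a row along its y, 55 mm apart, 92 mm in front of the origin (x = -0.092), and a flat dark display strip; the sample block and lid are behind. Nothing on the cycler or the shut lid is higher than 145 mm
- lid (a joint): angle of the grey lid over the sample block, rad: 0 is fully shut, larger is more open (front edge up); starts between 0.45 and 0.85, hard stops at 0 and 1.2. The hinge is stiff, so the lid stays wherever it is left; 1 to 3 N at the blue spot moves it. When it is shut the sprung outer cover cushions the stop: it sinks up to 6 mm more under about 7 N, then is rigid
- lid_hinge (a point): point on the lid's hinge line, in the middle of its width; the line is level, along the cycler's y, 110 mm behind the cycler's origin and 116 mm above the bench
- lid_pad (a point): centre of the blue round spot, 34 mm across, on top of the lid near its front edge: in the lid's own frame 115 mm in front of the hinge line and 28 mm above it. Its z axis is the lid's outward normal. The lid is a plate 150 mm long and 196 mm wide; its front edge is 31 mm in front of the spot
- start_key (a joint): travel of the green start key, m: 0 at rest, 0.006 fully down; springs back; fully down takes 4 N
- start_key_top (a point): centre of the top face of the green start key, 26 mm across; moves down with it. The key's axis is vertical
- pause_key (a joint): travel of the yellow pause key, m, like the green one
- pause_key_top (a point): centre of the top face of the yellow pause key, 26 mm across; moves down with it. The key's axis is vertical
- stop_key (a joint): travel of the red stop key, m, like the green one
- stop_key_top (a point): centre of the top face of the red stop key, 26 mm across; moves down with it. The key's axis is vertical
- jar: round specimen jar with yellow cap, 44 mm across, 60 mm tall, standing close to the cycler's left side; loose, origin under its centre
- tip_box: blue pipette-tip box with clear cover, 122 x 87 x 68 mm, close to the cycler's right side; loose, origin under its centre
- tube_rack: orange rack of small tubes, 60 x 130 x 52 mm; loose, origin under its centre
- pipette: grey and white pipette lying flat, about 280 mm long, 30 mm high; loose, origin under its centre line, x along it
- wash_bottle: clear wash bottle with red cap and bent spout, 72 mm across, 190 mm tall; loose, origin under its centre
- marker: white and blue marker lying flat, 133 mm long; loose, origin under its centre line, x along it
- mouse: grey computer mouse, 105 x 60 x 31 mm; loose, origin under its centre

How it is judged:
By the outcome, as a careful person would: the job done as asked, in the order asked, and still so for the second after the job is handed in, with the robot touching nothing.
It also fails if it takes over 40 s, if anything falls off the work surface, if the arm or the gripper's body presses on something with over 40 N, if the wrist force passes 120 N, or if a joint passes its speed limit or range.

## Working session

There is one attempt and no reset: what is moved stays moved. The work goes in short steps, Python scripts to look and compute and a tool call to move; the robot and the scene stay as the last step left them, time stands still between calls to the robot, and variables do not carry over. Pictures are saved under pics/ and viewed, about 8 in all and at most 12, crops included, and the job is handed in when it is done.

Besides the shell and the picture viewer there is one more tool, called as a command line: name --argument value ..., lists and objects as JSON in quotes. play_rows: Moves the arm, as the interface text tells. Its arguments: {"type":"object","properties":{"motion":{"type":"array"},"fingers":{"type":"number"}},"required":["motion"]}

```bash
mkdir -p pics
python3 - <<'E'
from bench import *
import cv2,numpy as np
s=get_state();print(s,grip_depth)
a=capture("top");b=capture("side")
cv2.imwrite("pics/top.png",a);cv2.imwrite("pics/side.png",b)
for n in("top","side","wrist"):print(n,camera_info(n))
E
```

```text
{'t': 0.0, 'q': array([-1.24997588e+00,  3.20272605e-01,  1.56565613e+00, -3.28105739e-05,
        1.25737030e+00, -1.99938597e-02]), 'joint_velocities': array([-2.98702003e-04,  8.41172109e-05, -1.80704761e-04,  5.32192549e-04,
       -2.20623356e-03, -2.15754032e-05]), 'joint_torque': array([ 1.65425276e-04, -4.12464094e+01, -2.31966734e+01,  7.22916378e-02,
        4.55727917e-02, -1.46827874e-04]), 'position': array([ 192.03611933, -541.46475616,  213.14023962]), 'orientation': array([-0.69676273, -0.12051205,  0.69696535, -0.11932238]), 'contact_force': array([-0.25113571,  0.77361937,  0.03411153]), 'torque': array([-0.00279962,  0.00984715,  0.01315841]), 'opening': 91.13427976217284} 18.8
top {'vfov': 50.510226495516825, 'cx': 256.95416428601766, 'cy': 185.76111347692745, 'rvec': array([ 2.16382951, -2.2012556 ,  0.08896152]), 'tvec': array([  11.92957384,  521.08791045, 1368.46639993])}
side {'vfov': 54.622313861627745, 'cx': 262.0814191107286, 'cy': 190.52340562392493, 'rvec': array([ 0.37456611, -2.80821568,  1.08829455]), 'tvec': array([ 496.75094573,  184.53409484, 1065.45881347])}
wrist {'vfov': 65.32511798877772, 'cx': 253.82153365448053, 'cy': 193.33098199838193, 'mount': array([[-7.88652964e-04, -2.53864868e-01,  9.67239374e-01,
        -1.70904851e+02],
       [ 9.99999611e-01,  1.80996806e-04,  8.62869533e-04,
         5.28630572e-01],
       [-3.94119497e-04,  9.67239679e-01,  2.53864626e-01,
        -7.18775920e+01],
       [ 0.00000000e+00,  0.00000000e+00,  0.00000000e+00,
         1.00000000e+00]])}
```

View pics/top.png

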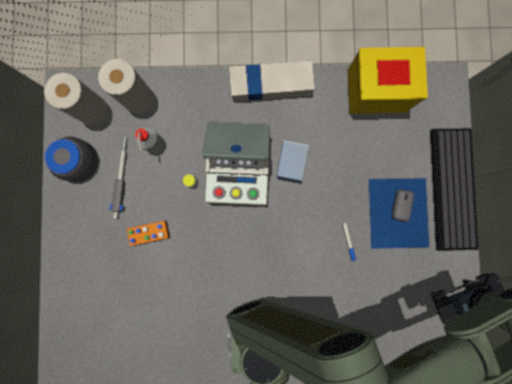

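View pics/side.png

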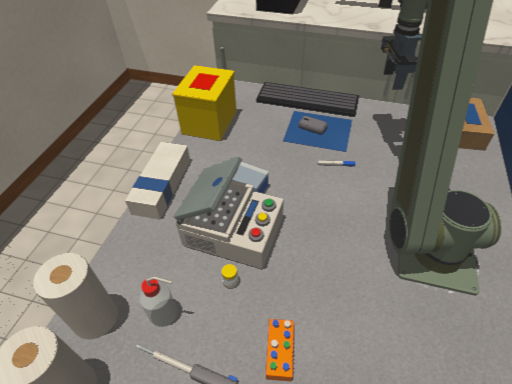

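The top view shows the keys at about red (219,192), yellow (236,193) and green (253,194), with the blue spot at (236,149). In the side view they are at red (256,234), yellow (263,217), green (268,203) and spot (217,182). Next I triangulate from these.

```bash
cat > h.py <<'E'
import cv2,numpy as np
from bench import *
from scipy.spatial.transform import Rotation as R
def K(i): 
    f=192/np.tan(np.radians(i["vfov"])/2); return np.array([[f,0,i["cx"]],[0,f,i["cy"]],[0,0,1]])
def P(n,s=None):
    i=camera_info(n)
    if n=="wrist":
        T=np.eye(4);T[:3,:3]=R.from_quat(s["orientation"]).as_matrix();T[:3,3]=s["position"]
        W=np.linalg.inv(T@i["mount"]);return K(i)@W[:3]
    return K(i)@np.c_[cv2.Rodrigues(i["rvec"])[0],i["tvec"]]
def tri(pts):  # [(P,uv)...]
    A=np.vstack([np.vstack([u*p[2]-p[0],v*p[2]-p[1]]) for p,(u,v) in pts])
    X=np.linalg.svd(A)[2][-1];return X[:3]/X[3]
def onz(p,uv,z):
    A=np.array([uv[0]*p[2]-p[0],uv[1]*p[2]-p[1]]);return np.r_[np.linalg.solve(A[:,:2],-A[:,3]-A[:,2]*z),z]
HS={"green":(45,85,80),"yellow":(20,34,120),"red":(0,8,120),"blue":(100,125,100)}
def blob(img,c,near,r=12):
    h=cv2.cvtColor(img,cv2.COLOR_BGR2HSV);lo,hi,sm=HS[c]
    m=cv2.inRange(h,(lo,sm,50),(hi,255,255))
    if c=="red": m|=cv2.inRange(h,(172,sm,50),(180,255,255))
    n,_,st,ce=cv2.connectedComponentsWithStats(m)
    k=[i for i in range(1,n) if np.hypot(*(ce[i]-near))<r]
    if not k: return None
    i=max(k,key=lambda i:st[i,4]);return ce[i],st[i].tolist()
def proj(p,X): x=p@np.r_[X,1];return x[:2]/x[2]
E
python3 - <<'E'
from h import *
a=cv2.imread("pics/top.png");b=cv2.imread("pics/side.png");pt,ps=P("top"),P("side")
G={}
for c,u,v in(("red",(219,192),(256,234)),("yellow",(236,193),(263,217)),("green",(253,194),(268,203)),("blue",(236,149),(217,182))):
    x,y=blob(a,c,u),blob(b,c,v);print(c,x,y)
    if x and y:
        X=G[c]=tri([(pt,x[0]),(ps,y[0])]);print(X.round(1),proj(pt,X)-x[0],proj(ps,X)-y[0], onz(pt,x[0],94).round(1),onz(ps,y[0],94).round(1))
E
```

```text
red (array([218.19565217, 191.65217391]), [215, 188, 7, 8, 46]) (array([255.33333333, 231.8115942 ]), [251, 228, 10, 9, 69])
[497.8 127.7 104.2] [0.00049866 0.00226832] [-0.00330101 -0.00033051] [498.5 128.6  94. ] [500.1 120.6  94. ]
yellow (array([235.4 , 192.46]), [232, 189, 8, 8, 50]) (array([262.09375 , 216.546875]), [258, 213, 9, 9, 64])
[494.2  72.6 104.2] [0.00402368 0.01903078] [-0.02671824 -0.00263553] [494.9  73.2  94. ] [496.4  64.9  94. ]
green (array([252.71111111, 193.08888889]), [249, 190, 8, 7, 45]) (array([268.32075472, 202.37735849]), [264, 199, 9, 8, 53])
[491.1  17.2 103.2] [0.01473389 0.07242728] [-0.09824421 -0.00960088] [491.9  17.3  94. ] [492.9   9.6  94. ]
blue (array([235.61666667, 148.08333333]), [231, 145, 10, 7, 60]) (array([217.   , 181.275]), [213, 177, 9, 9, 40])
[620.   65.2 204.6] [0.04040765 0.13968127] [-0.19395797 -0.02242552] [639.6  70.6  94. ] [666.9 -32.4  94. ]
```

Run:
```python
from h import *
s=get_state();M=R.from_quat(s["orientation"]);print(M.as_matrix().round(3))
yaw=-np.arctan2(6.7,110.5)
c,n=np.cos(yaw),np.sin(yaw)
D=np.array([[0,-n,c],[0,c,n],[-1,0,0]]).astype(float)
D=np.c_[[0,0,-1],[-n,c,0],[c,n,0]]
for S in (1,-1):
  E=D*[1,S,S]
  print(S,(R.from_matrix(E)*M.inv()).as_rotvec()/np.radians(5))
print(np.array([620,65,280])-s["position"])
```

```text
[[-0.001  0.334 -0.942]
 [ 0.001 -0.942 -0.334]
 [-1.    -0.002 -0.   ]]
1 [ 3.44573297e-03 -2.48089633e-02  3.14004589e+01]
-1 [-1.78635994e-02 -2.48108687e-03 -4.59953160e+00]
[427.9658112  606.50425879  66.77420728]
```

play_rows --motion '[0,0,60,0,0,0,30,45,80,0,0,1,60,90,90,0,0,2,85,135,117,0,0,3,110,180,117,0,0,4,140,225,117,0,0,5,165,270,117,0,0,6,190,312,117,0,0,7,215,355,117,0,0,8,240,395,117,0,0,9]' --fingers 0

```text
t: 1.1
position: [419.5, -166.4, 330.9]
orientation: [-0.597, -0.378, 0.597, -0.379]
contact_force: [0.6, -0.8, -0.3]
opening: 14.4
```

```bash
python3 -c "
from h import *
s=get_state();print(s['t'],s['position'],s['opening'],R.from_quat(s['orientation']).as_matrix().round(2),s['q'])"
```

```text
1.1 [ 419.46487372 -166.41035588  330.85533166] 14.353493063354222 [[ 0.    0.9  -0.43]
 [-0.   -0.43 -0.9 ]
 [-1.    0.    0.  ]] [-4.03077009e-01  6.47955416e-02  1.60027147e+00 -1.15542671e-04
  1.47644421e+00  3.81244642e-02]
```

play_rows --motion '[25,40,0,0,0,1,50,80,0,0,0,2,75,120,0,0,0,3,100,160,0,0,0,4,123,197,0,0,0,4.4,123,197,0,0,0,4.4,123,197,0,0,0,4.4,123,197,0,0,0,4.4]'

```text
t: 1.9
position: [541.5, 27.9, 330.7]
orientation: [-0.515, -0.484, 0.515, -0.484]
contact_force: [-0.5, -1.0, 0.5]
opening: 0.2
```

Run:
```python
from h import *
s=get_state();w=capture("wrist");cv2.imwrite("pics/w1.png",w)
np.save("w1.npy",np.r_[s["position"],s["orientation"]])
p=P("wrist",s)
print(s['t'],s['position'],s['opening'],s['contact_force'],R.from_quat(s['orientation']).as_matrix().round(3))
for n,X in dict(red=[497.8,127.7,103.5],yellow=[494.2,72.6,103.5],green=[491.1,17.2,103.5],blue=[620,65.2,204.6]).items():
    u=proj(p,X);b=blob(w,n,u,60);print(n,u.round(0),b,onz(p,b[0],X[2]).round(1) if b else 0)
```

```text
1.9 [541.54871696  27.86273619 330.73915018] 0.19843039212548438 [-0.46046601 -0.95958249  0.45711261] [[-0.001  0.998 -0.061]
 [-0.001 -0.061 -0.998]
 [-1.    -0.001  0.001]]
red [214.  93.] (array([212.75,  92.05]), [203, 82, 21, 21, 340]) [496.4 129.2 103.5]
yellow [215. 138.] (array([213.71428571, 137.53174603]), [205, 127, 20, 20, 252]) [492.3  72.7 103.5]
green [217. 179.] (array([215.86328125, 178.453125  ]), [207, 169, 19, 19, 256]) [490.   18.  103.5]
blue [330. 145.] (array([330.15151515, 143.80223285]), [319, 127, 23, 35, 627]) [619.7  66.3 204.6]
```

View pics/w1.png

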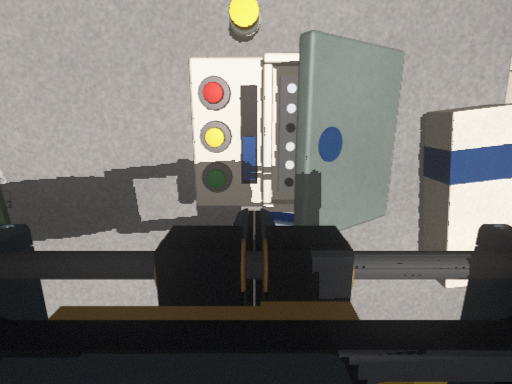

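The wrist view shows red (213,92), yellow (214,138), green (216,178) and the spot (330,144). This agrees with the triangulation to within 2 mm, giving a lid angle of about 0.62 rad. I'll move above the spot with the fingers shut.

play_rows --motion '[30,12,-10,0,0,0,60,26,-25,0,0,0,86,38,-45,0,0,0,86,38,-75,0,0,0,86,38,-95,0,0,0,86,38,-105,0,0,0,86,38,-105,0,0,0,86,38,-105,0,0,0]'

```text
t: 2.75
position: [628.5, 66.0, 227.4]
orientation: [0.516, 0.484, -0.515, 0.485]
contact_force: [-0.9, 0.1, -0.8]
opening: 0.7
```

play_rows --motion '[0,0,-5,0,0,0,0,0,-9,0,0,0,0,0,-12,0,0,0,0,0,-15,0,0,0,0,0,-18,0,0,0,-1,0,-20,0,0,0,-2,0,-22,0,0,0,-3,0,-24,0,0,0,-5,0,-26,0,0,0,-7,0,-28,0,0,0]'

```text
t: 3.75
position: [621.2, 66.9, 198.2]
orientation: [0.515, 0.485, -0.515, 0.485]
contact_force: [-0.9, 1.0, 2.2]
opening: 0.4
```

play_rows --motion '[-4,0,-3,0,0,0,-7,0,-6,0,0,0,-10,0,-9,0,0,0,-13,0,-12,0,0,0,-15,0,-15,0,0,0,-18,0,-18,0,0,0,-20,0,-22,0,0,0,-22,0,-25,0,0,0,-25,0,-29,0,0,0,-27,0,-32,0,0,0]'

```text
t: 4.75
position: [593.8, 66.5, 165.5]
orientation: [-0.515, -0.485, 0.515, -0.485]
contact_force: [0.9, -0.1, 0.4]
opening: 0.6
```

play_rows --motion '[-1,0,-2,0,0,0,-2,0,-4,0,0,0,-3,0,-6,0,0,0,-4,0,-8,0,0,0,-5,0,-10,0,0,0,-6,0,-12,0,0,0,-7,0,-14,0,0,0,-8,0,-15,0,0,0,-9,0,-16,0,0,0,-9,0,-17,0,0,0]'

```text
t: 5.75
position: [584.7, 66.6, 148.9]
orientation: [-0.515, -0.485, 0.515, -0.484]
contact_force: [0.3, -0.9, 1.9]
opening: 0.2
```

play_rows --motion '[-1,0,-0.7,0,0,0,-1,0,-1.4,0,0,0,-2,0,-2.1,0,0,0,-2,0,-2.8,0,0,0,-2,0,-3.5,0,0,0,-2,0,-4.2,0,0,0,-2,0,-4.9,0,0,0,-2,0,-5.6,0,0,0,-2,0,-6.3,0,0,0,-2,0,-7,0,0,0]'

```text
t: 6.75
position: [582.9, 66.6, 142.0]
orientation: [-0.515, -0.485, 0.515, -0.485]
contact_force: [-1.2, 0.2, 2.7]
opening: 0.4
```

play_rows --motion '[0,0,-0.5,0,0,0,0,0,-1,0,0,0,0,0,-1.5,0,0,0,0,0,-2,0,0,0,0,0,-2.5,0,0,0,0,0,-3,0,0,0,0,0,-3,0,0,0,0,0,-3,0,0,0]'

```text
t: 7.55
position: [582.9, 66.6, 139.2]
orientation: [-0.515, -0.485, 0.515, -0.485]
contact_force: [-4.1, -0.6, 6.1]
opening: 0.5
```

play_rows --motion '[0,0,-0.5,0,0,0,0,0,-1,0,0,0,0,0,-1,0,0,0,0,0,-1,0,0,0]'

```text
t: 7.95
position: [582.9, 66.6, 138.4]
orientation: [0.515, 0.485, -0.515, 0.485]
contact_force: [-3.9, 0.3, 5.8]
opening: 0.6
```

play_rows --motion '[0,0,2,0,0,0,0,0,4,0,0,0,0,0,7,0,0,0,0,0,12,0,0,0,0,0,25,0,0,0,0,0,45,0,0,0,0,0,60,0,0,0,-30,-16,60,0,0,0,-60,-32,60,0,0,0,-92,-49,60,0,0,0]'

```text
t: 8.95
position: [490.9, 17.2, 198.7]
orientation: [0.515, 0.484, -0.514, 0.485]
contact_force: [-0.6, -0.4, 0.4]
opening: 0.5
```

Run:
```python
from h import *
s=get_state();p=P("wrist",s);w=capture("wrist");a=capture("top");b=capture("side")
z=lambda i:cv2.resize(i,None,fx=3,fy=3,interpolation=cv2.INTER_CUBIC)
cv2.imwrite("pics/c2.png",np.hstack([z(a[100:230,185:315]),z(b[140:270,160:290])]))
print(s["position"],s["contact_force"])
pt,ps=P("top"),P("side")
for X in([580.6,68,144],[579,68,172],[549.7,70,144]):print(X,proj(pt,np.array(X)),proj(ps,np.array(X)))
for i,q,n in((a,pt,"top"),(b,ps,"side"),(w,p,"wrist")):
    u=proj(q,np.array([580.6,68,144]));r=blob(i,"blue",u,14);print(n,u,r,onz(q,r[0],144) if r else 0)
```

```text
[490.88570288  17.21752148 198.74112339] [-0.58652367 -0.39368679  0.44737677]
[580.6, 68, 144] [235.88566411 164.03990461] [232.12271665 199.89012864]
[579, 68, 172] [235.43881867 163.35112604] [231.96193827 193.19066433]
[549.7, 70, 144] [235.37419483 173.89652644] [242.61512175 202.61971471]
top [235.88566411 164.03990461] (array([236.33333333, 162.54166667]), [232, 160, 10, 6, 48]) [585.2877297   66.54072196 144.        ]
side [232.12271665 199.89012864] (array([232.09876543, 200.16049383]), [227, 196, 11, 9, 81]) [580.34989131  68.95295104 144.        ]
wrist [369.25556984 135.45214285] (array([366.12011173, 136.08589385]), [346, 114, 41, 45, 1432]) [578.29270529  67.67418916 144.        ]
```

View pics/c2.png

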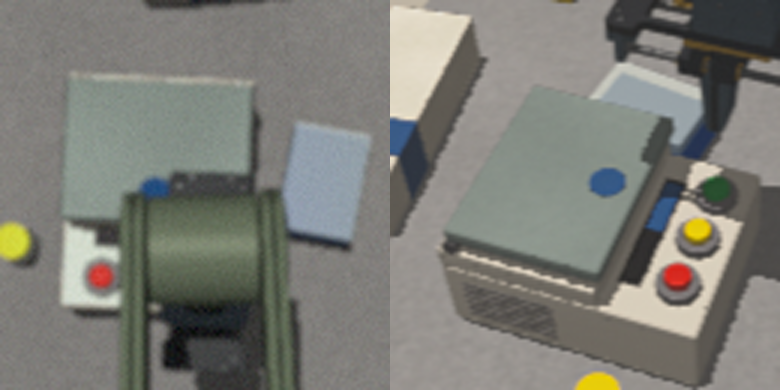

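The lid lies flat. In the side view the spot is at (232,200), within 0.3 px of where it is predicted when shut. Now I press the green key.

play_rows --motion '[0,0,-25,0,0,0,0,0,-50,0,0,0,0,0,-70,0,0,0,0,0,-80,0,0,0,0,0,-85,0,0,0,0,0,-88,0,0,0,0,0,-88,0,0,0,0,0,-88,0,0,0]'

```text
t: 9.9
position: [492.0, 17.9, 110.9]
orientation: [0.516, 0.484, -0.514, 0.485]
contact_force: [-0.7, 1.5, 1.7]
opening: 0.4
```

Run:
```python
from h import *
b=capture("side");cv2.imwrite("pics/c3.png",cv2.resize(b[160:270,200:310],None,fx=5,fy=5,interpolation=cv2.INTER_CUBIC));print(get_state()["contact_force"])
```

```text
[-0.49382414  1.36025269  2.30832771]
```

View pics/c3.png

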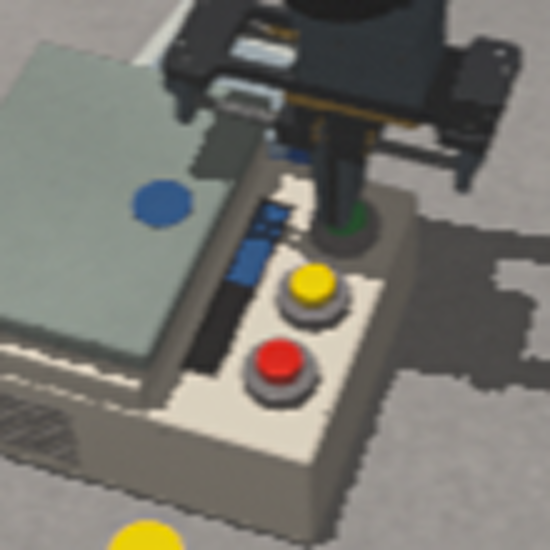

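The shut fingertips are right over the green key, and the gripper is clear of the lid and the other keys. I'll press slowly.

play_rows --motion '[0,0,-1,0,0,0,0,0,-2,0,0,0,0,0,-3,0,0,0,0,0,-4,0,0,0,0,0,-5,0,0,0,0,0,-6,0,0,0,0,0,-7,0,0,0,0,0,-7,0,0,0]'

```text
t: 10.75
position: [492.0, 17.8, 105.9]
orientation: [0.516, 0.484, -0.514, 0.485]
contact_force: [-3.7, 1.5, 22.2]
opening: 0.5
```

The force is 22 N at z = 105.9, which is stiffer and higher than I expected. I'll look before going further.

Run:
```python
from h import *
s=get_state();print(s["position"],s["contact_force"],s["torque"],s["opening"])
b=capture("side");w=capture("wrist");z=lambda i:cv2.resize(i,(550,550),interpolation=cv2.INTER_CUBIC)
cv2.imwrite("pics/c4.png",z(b[175:245,225:295]));cv2.imwrite("pics/w4.png",w)
p=P("wrist",s)
for X in([490.5,17.6,103.5],[494.2,72.6,103.5]):print(proj(p,np.array(X)))
for c,X in(("red",[497.8,127.7]),("yellow",[494,72.6])):
    r=blob(w,c,proj(p,np.r_[X,104]),40);print(c,r,onz(p,r[0],104) if r else 0)
t=s["torque"];f=s["contact_force"];print("lever (x,y) mm if torque about TCP:",-t[1]/f[2]*1e3,t[0]/f[2]*1e3)
```

```text
[492.01302464  17.77525012 105.88376756] [-3.66725022  1.54353885 22.24034875] [0.40613724 0.66350138 0.01286056] 0.5271091234607206
[250.13635453 233.44750035]
[250.48844505 143.72750273]
red (array([249.14092751,  32.76587123]), [225, 5, 50, 57, 2221]) [497.13536976 130.07071161 104.        ]
yellow (array([248.11870504, 145.60791367]), [227, 119, 46, 46, 1112]) [492.78497774  71.66364666 104.        ]
lever (x,y) mm if torque about TCP: -29.833227321250607 18.261280059808588
```

View pics/c4.png

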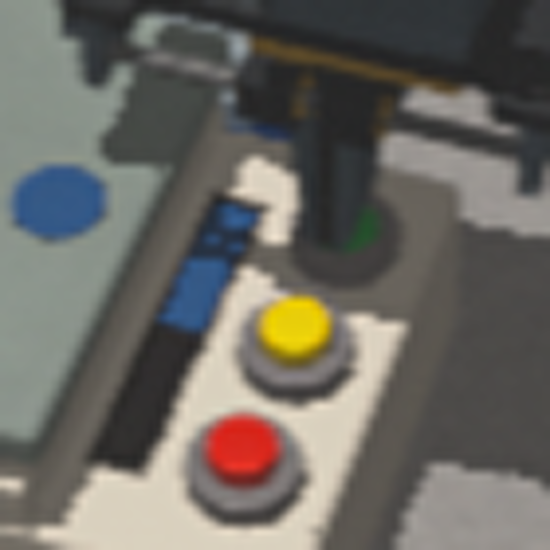

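View pics/w4.png

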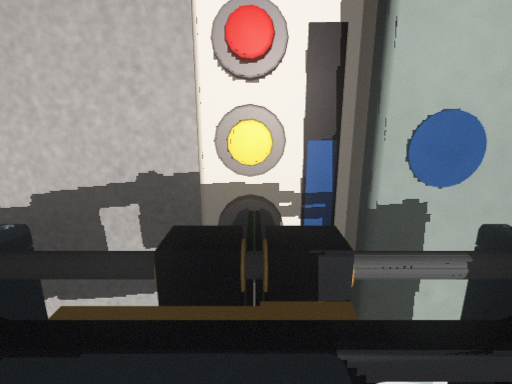

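The side view shows the tip over the green key, with green visible on its near-robot side at about (271,204) in full-image pixels. A grey collar about 40 mm across surrounds each key. I'll check the key height by triangulating across the wrist views before moving.

Run:
```python
from h import *
a=cv2.imread("pics/top.png");b=cv2.imread("pics/side.png");w1=cv2.imread("pics/w1.png");w4=cv2.imread("pics/w4.png")
v=np.load("w1.npy");s1=dict(position=v[:3],orientation=v[3:]);s=get_state()
pt,ps,p1,p4=P("top"),P("side"),P("wrist",s1),P("wrist",s)
def ell(i,c,X,p):
    h=cv2.cvtColor(i,cv2.COLOR_BGR2HSV);lo,hi,sm=HS[c];m=cv2.inRange(h,(lo,sm,50),(hi,255,255))
    if c=="red":m|=cv2.inRange(h,(172,sm,50),(180,255,255))
    cs=[k for k in cv2.findContours(m,cv2.RETR_EXTERNAL,cv2.CHAIN_APPROX_NONE)[0] if len(k)>10]
    k=min(cs,key=lambda k:np.hypot(*(k.mean((0,1))-proj(p,X))));e=cv2.fitEllipse(k);return np.array(e[0]),np.round(e[1],1)
for c,X in(("red",[497.8,127.7,104]),("yellow",[494.2,72.6,104])):
    X=np.array(X);r=[ell(i,c,X,p) for i,p in((a,pt),(b,ps),(w1,p1),(w4,p4))];print(c,r[2],r[3])
    print(" w1w4",tri([(p1,r[2][0]),(p4,r[3][0])]).round(1)," w4top",tri([(p4,r[3][0]),(pt,r[0][0])]).round(1)," w4side",tri([(p4,r[3][0]),(ps,r[1][0])]).round(1))
    for z in(100,104,108,112):print("  z",z,onz(p1,r[2][0],z)[:2].round(1),onz(p4,r[3][0],z)[:2].round(1))
i=np.array(w4[160:260,195:320]);
```

```text
red (array([212.7520752 ,  92.05285645]), array([19.4, 20.5])) (array([249.1434021 ,  32.76760483]), array([48.6, 56.3]))
 w1w4 [497.2 128.7 109.6]  w4top [497.  126.5 119. ]  w4side [497.2 129.5 106.6]
  z 100 [496.  129.4] [497.2 131.1]
  z 104 [496.5 129.1] [497.1 130.1]
  z 108 [497.  128.8] [497.1 129.1]
  z 112 [497.5 128.5] [497.1 128.2]
yellow (array([214.40223694, 136.81825256]), array([18.7, 19.1])) (array([249.54631042, 141.78694153]), array([44.2, 45.2]))
 w1w4 [493.8  74.  107.3]  w4top [494.2  73.1  99.5]  w4side [493.8  74.  105.6]
  z 100 [492.8  73.4] [493.7  73.5]
  z 104 [493.3  73.6] [493.7  73.8]
  z 108 [493.8  73.9] [493.8  74.1]
  z 112 [494.4  74.1] [493.9  74.5]
```

```bash
cat > f.py <<'E'
from h import *
F=[];
for k in range(6):
    b=capture("side");s=get_state();F.append(np.r_[s["contact_force"],s["position"][2]])
print(s["t"],np.mean(F,0).round(2),np.std(F,0).round(2))
c=b[190:215,255:285].astype(float);g=c[...,1]-c[...,2]-0.3*c[...,0];
m=np.clip(c[...,1]-c[...,2]-8,0,None)*(c[...,1]>c[...,0]);y,x=np.mgrid[190:215,255:285]
print("green",(m*x).sum()/m.sum(),(m*y).sum()/m.sum(),m.sum());import time;cv2.imwrite("pics/s%.2f.png"%s["t"],b)
E
python3 f.py
```

```text
11.15 [ -3.97   1.8   21.99 105.92] [0.19 0.58 0.26 0.01]
green 270.81847133757964 203.93949044585986 314.0
```

play_rows --motion '[0,0,1,0,0,0,0,0,2,0,0,0]'

```text
t: 11.35
position: [492.0, 17.8, 106.3]
orientation: [0.516, 0.484, -0.514, 0.485]
contact_force: [0.6, 2.0, 4.0]
opening: 0.0
```

```bash
python3 f.py
```

```text
11.65 [ -0.12   2.34   9.85 106.16] [0.59 0.35 0.55 0.01]
green 270.8322580645161 203.99354838709678 310.0
```

play_rows --motion '[0,0,1,0,0,0,0,0,2,0,0,0]'

```text
t: 11.85
position: [491.7, 17.6, 107.3]
orientation: [0.515, 0.484, -0.515, 0.485]
contact_force: [2.6, 0.5, 3.9]
opening: 0.7
```

```bash
python3 f.py
```

```text
12.15 [  2.02   0.82   3.53 107.07] [0.66 0.41 0.24 0.13]
green 270.6613924050633 204.08544303797467 316.0
```

play_rows --motion '[0,0,1,0,0,0,0,0,2,0,0,0]'

```text
t: 12.35
position: [490.9, 17.4, 108.8]
orientation: [-0.515, -0.485, 0.515, -0.485]
contact_force: [2.8, -0.4, 2.3]
opening: 0.3
```

```bash
python3 f.py
```

```text
12.65 [  1.43  -1.09   2.47 108.88] [0.19 0.28 0.87 0.05]
green 270.42783505154637 204.08762886597938 388.0
```

play_rows --motion '[0,0,1,0,0,0,0,0,2,0,0,0]'

```text
t: 12.85
position: [490.7, 17.5, 110.8]
orientation: [-0.515, -0.485, 0.515, -0.484]
contact_force: [0.8, -1.7, 1.6]
opening: -0.1
```

```bash
python3 f.py
```

```text
13.15 [  0.84  -1.33   1.46 110.83] [0.44 0.55 0.61 0.06]
green 270.03854875283446 204.11111111111111 441.0
```

play_rows --motion '[0,0,1,0,0,0,0,0,2,0,0,0,0,0,4,0,0,0]'

```text
t: 13.45
position: [490.5, 17.8, 114.6]
orientation: [-0.515, -0.485, 0.515, -0.484]
contact_force: [0.1, -0.2, 0.9]
opening: 0.6
```

```bash
python3 f.py
```

```text
13.75 [3.0000e-01 1.6000e-01 3.0000e-02 1.1494e+02] [0.49 0.55 0.43 0.09]
green 269.51259259259257 203.9111111111111 675.0
```

The release profile is about 4 N at z ≈ 106.3, 3.5 N at 107.1, 2.5 N at 108.9, 1.5 N at 110.8 and 0 at 115. That is the key's own spring (about 0.6 N/mm over 6 mm), with a rigid stop at 106.2, so the key went fully in and came back out. Now I retreat and check.

play_rows --motion '[0,0,10,0,0,0,0,0,40,0,0,0,0,0,80,0,0,0,-10,-40,120,0,0,0,-25,-80,130,0,0,0,-40,-125,130,0,0,0,-55,-170,130,0,0,0,-70,-215,130,0,0,0,-70,-215,130,0,0,0,-70,-215,130,0,0,0]'

```text
t: 14.75
position: [420.8, -198.1, 245.5]
orientation: [0.516, 0.484, -0.515, 0.484]
contact_force: [0.1, 0.6, 0.2]
opening: 0.6
```

Run:
```python
from h import *
s=get_state();print(s["t"],s["position"],s["contact_force"])
a0=cv2.imread("pics/top.png");b0=cv2.imread("pics/side.png");a=capture("top");b=capture("side")
cv2.imwrite("pics/fin.png",np.vstack([np.hstack([a0,b0])[:, :],np.hstack([a,b])])[::1]) 
cv2.imwrite("pics/fin2.png",cv2.resize(np.hstack([a,b]),(800,300),interpolation=cv2.INTER_AREA))
pt,ps=P("top"),P("side")
for c,u,v in(("red",(219,192),(256,234)),("yellow",(236,193),(263,217)),("green",(253,194),(268,203)),("yellow",(190,181),(230,270))):
    for n,i,j,q in(("top",a0,a,u),("side",b0,b,v)):
        x,y=blob(i,c,q),blob(j,c,q);print(c,n,x and x[0].round(2),y and y[0].round(2))
x=blob(a,"blue",proj(pt,np.array([580.6,68,144])));y=blob(b,"blue",proj(ps,np.array([580.6,68,144])))
print("spot",x,y,tri([(pt,x[0]),(ps,y[0])]).round(1))
```

```text
14.75 [ 420.8156686  -198.05076632  245.51671719] [0.13382092 0.55865178 0.22014577]
red top [218.2  191.65] [218.22 191.72]
red side [255.33 231.81] [255.33 231.81]
yellow top [235.4  192.46] [235.4 192.4]
yellow side [262.09 216.55] [262.09 216.55]
green top [252.71 193.09] [252.64 193.09]
green side [268.32 202.38] [268.32 202.38]
yellow top [188.58 180.24] [188.54 180.22]
yellow side [228.87 271.45] [228.87 271.45]
spot (array([236.16438356, 163.83561644]), [232, 159, 10, 10, 73]) (array([232.09876543, 200.16049383]), [227, 196, 11, 9, 81]) [581.3  67.2 141.8]
```

View pics/fin2.png

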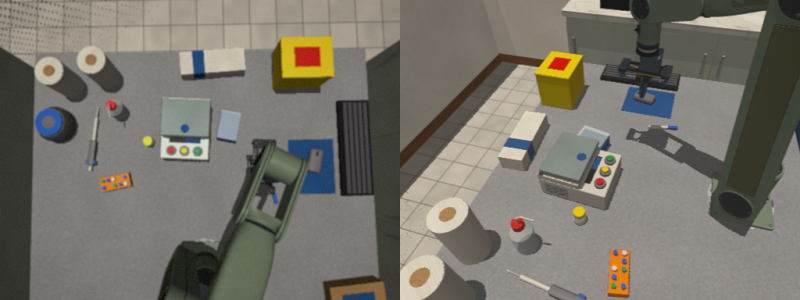

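The lid is flat with the spot at its shut position. All three keys and the jar are at their original pixels, and the arm is clear. Handing in.

```bash
python3 -c "
from bench import *
print(sign_off())"
```

```text
the job is handed in; nothing more can be done
None
```

I closed the lid and then pressed the green start key fully in. It sprang back, and I handed the job in at about 14.9 s of the 40 s allowed.

- **Lid:** I pushed the blue spot down along its arc with shut fingertips, slowing to about 7 mm/s or less at the end. I stopped about 6 mm into the cushion at around 6 N. In the final side image the spot is within 0.3 px of its shut position, and triangulation puts it at z = 142 mm against 144 mm expected, within the calibration error.
- **Green key:** I pressed it against its end stop, which peaked at about 22 N on the fingertips. That is more than the 4 N needed, because the key top sat about 4–8 mm higher than I had measured from the images. As I released it, the force fell from about 4 N to 0 over roughly 6 mm, which matches a full stroke and spring-back.
- **Everything else:** In the final images the red, yellow and green keys and the jar are within 0.1 px of where they started. I saw nothing else displaced, though I checked the other items only by eye. The arm touches nothing, and contact force is near zero.

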